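# Index the board slide against its spring stop

## Robot

A 7-joint arm with a two-finger parallel gripper is mounted at the origin on the work surface. World frame = base frame: x ahead of the robot, y to its left, z up, the work surface at z = 0. Lengths are in m, angles in degrees, forces in N, time in s.
With the tool pointing down it reaches from about 0.35 to 0.9 m from the base axis. Payload 19.9 kg.
Tool frame: the origin (TCP) lies where the fingers leave the gripper's body, on its centre line; the fingertips stand 73 mm ahead of it and the grasp point (between the pads) lies 54 mm ahead of it; x points along the fingers, y is the direction in which the jaws open and shut, and the axes are right-handed (so a half turn about x gives the same grasp; the last joint's range is limited). The gripper opens to 85 mm and grips with 20 to 120 N. Pads are 22 mm wide; open, the fingers measure 114 mm over their backs; the gripper's body (76 mm by 85 mm) begins 54 mm behind the grasp point. The pads swing forward as they close: fully open they stand 13 mm farther back than shut.
Start: joints at [-2.378, 23.915, -0.59, 92.452, 0.269, 63.638, -3.037], TCP at [0.625, 0, 0.304] pointing down, gripper open.
Joint ranges: [-161.28, 161.28], [-22.2, 115.67], [-73.04, 71.86], [3.21, 147.25], [-68.34, 248.33], [10.77, 114.83], [-161.83, 161.83]. Speed limits (degrees/s): [108.29, 108.29, 136.94, 136.94, 172.46, 172.46, 172.46].

## Interface

Orientations are given as [roll, pitch, yaw] about the fixed x, y, z axes, in that order (R = Rz(yaw) Ry(pitch) Rx(roll)).
In Python, from workcell import observe, imaging, order gives the robot as it stands. The module is installed in compiled form; this text tells all that it offers.
- The arm moves only by the tool jog_arm, never from a script. Its argument "steps" is a list of rows, each a list of 7 numbers: the turn, a rotation vector about the tool's x, y, z in degrees, then the shift along the tool's x, y, z in cm, then the opening in per cent of the stroke, from 0 (shut) to 100 (fully open). A call has 1 to 5 rows; each row is the pose to reach, as a shift and turn from the pose measured when the call began, along the tool's axes at that moment; what a row does not reach only later rows make up. A row lasts 1/8 s, in which the tool goes at most 62.5 mm and 10.7 degrees, less where a joint would pass 70% of its speed; a pose out of reach is approached as far as the arm can. A call with a gripper value outside its range is refused whole. The fingers move at their own pace and stop on an object; the grip force is fixed at half the most. Time passes only in rows, so rows that repeat a pose let the fingers close. It gives the time, the measured TCP pose, the force and the opening at its end, in the units of the state.
- observe(): the state, without advancing time (a new reading comes with each control period).
- imaging.snapshot(name): name is "scene" or "side" or "wrist"; returns (picture, depth): 400x640x3 uint8, blue, green, red; 400x640 float32, m along the optical axis (not along the pixel's ray), 0 where there is no reading.
- imaging.calibration(name): a dict with "mtx" (3x3 intrinsics, pixels), "R" (3x3) and "t" (3): a world point X has camera coordinates R X + t. Camera axes: x right, y down, z forward; pixel columns grow to the right and rows downward; lengths in m; the calibration is good to about 2 mm. A picture is of the moment at which its call begins: read the wrist's pose just before it. calibration takes no time and is no camera call; for the wrist camera it gives the pose at the moment of the call.
- order.job_done(): hands the job in, once; it reports no verdict.
The state is a dict: "clock": time; "joint_pos": joint angles; "qd": joint speeds; "joint_efforts": joint torques, N m; "tcp_pos": TCP position; "tool_rot": TCP orientation; "contact_force": force on the tool from outside, world axes, zero at the start; "ft_torque": the same for the moment, N m; "opening": finger opening in m.
Only numpy, scipy, OpenCV 4.12 (cv2) and the standard library are available. Lean on these libraries where they do the work, as an engineer would, in place of code of your own. Each camera call takes 0.05 s, during which the arm holds its last target.

## Task

Crank the slide carrying the laptop board past the spring stop until the stop's bolt has snapped out behind the slide's dog, then crank back the other way, through the screw's play, until the dog bears snugly on the bolt, nipped up gently and not forced. Move the slide by the crank alone, never by pushing it or the bolt. Leave it bearing there with the play taken up in the return direction, let go of the crank, and do not disturb the loose parts lying around.

Things in the scene. Friction and masses are not known exactly. Their poses are not given: they have to be found in the camera images.
- axis (a point): Centre of the crank wheel (black disc, 96 mm diameter, vertical axis, on a grey gearbox at one end of the stage), at the top of its rim, 60 mm above the table. Its axes are the stage's: +y is forward, the way the slide runs away from the crank; +x is the side that carries the spring stop; z up. The stage is bolted down; its place and yaw vary.
- handle_mid (a point): Middle of the crank's upright round steel handle, 18 mm diameter, 42 mm tall, foot 64 mm, top 106 mm above the table (this point 86 mm up), 40 mm from the crank axis. It spins freely on its own pin, so a gripper may keep its heading while going round. Force at the handle, along its path: about 0.3 N within the play, about 4 N when driving the slide.
- play (a joint): Lost motion between crank wheel and screw (rad), from -0.4 to +0.4, clockwise from above positive: +0.4 is taken up for driving forward, -0.4 taken up for driving back; in between the crank turns without moving the slide. Starts anywhere.
- slide: The slide: aluminium plate 150 x 140 mm, top 48 mm above the table, carrying a green laptop board. Its origin lies on the table under the crank axis at the start and moves forward (+y) with the slide; end of travel is 77 mm. Axes those of the stage.
- dog_back (a point): Middle of the flat rear face (facing the crank) of the dog: a small steel block 8 mm deep, 14 mm tall on the +x edge of the slide, 45 mm above the table. The dog is 17 mm long, with a ramp on its front that pushes the bolt aside as it passes. Axes those of the stage.
- stop_face (a point): Middle of the bolt's stop face, which looks forward, away from the crank (+y). Brass bolt, 10 mm wide behind this face, sticking out 24 mm in -x from the housing. dog_back level with it along y: they touch. The dog starts 31 to 55 mm short. When it bears on the bolt, 6 to 8 N in all at the handle is a snug nip; 13 N is forcing it.
- stop: The stop's housing, dark steel, 34 x 56 x 60 mm; origin under it on the table, in the plane of the bolt's stop face, axes those of the stage. Fixed.
- bolt: The spring bolt of the stop: brass bar with a black end knob on its tail. Origin at the corner of nose and stop face, 45 mm above the table; 35.5 mm in -x of body stop when fully out, about 7 mm less while the dog pushes it in. Light spring, 1.5 to 3 N. Each newton at the handle beyond the 4 N of the screw presses it with 4 N; more than 40 N bends it.
- screwdriver: Loose white-handled precision screwdriver, 170 mm long, lying on the table; bystander.
- drive: Loose flat dark drive, 100 x 70 x 10 mm, lying on the table; bystander.
- memory: Loose green memory module, 30 x 68 x 4 mm, lying on the table; bystander.
- stage: The stage: steel base 120 mm wide, from 65 mm behind the crank axis to 325 mm ahead, with the gearbox (90 x 90 mm, 46 mm tall) under the crank. Origin on the table under the crank axis, axes as for axis. Fixed. Cranking clockwise seen from above drives the slide forward, anticlockwise back, 10 mm per rad once the play is taken up. The screw does not run back when released.

How it is judged:
By the outcome, as a careful person would: the job done as asked, in the order asked, and still so for the second after the job is handed in, with the robot touching nothing.
It also fails if it takes over 64 s, if anything falls off the work surface, if the arm or the gripper's body presses on something with over 40 N, if the wrist force passes 120 N, or if a joint passes its speed limit or range.

## Working session

There is one attempt and no reset: what is moved stays moved. The work goes in short steps, Python scripts to look and compute and a tool call to move; the robot and the scene stay as the last step left them, time stands still between calls to the robot, and variables do not carry over. Pictures are saved under pics/ and viewed, and the job is handed in when it is done.

Besides the shell and the picture viewer there is one more tool, called after "Call:" as name(argument=value, ...) on one line, values as JSON. jog_arm: Moves the arm, as the interface text tells. Its arguments: {"type":"object","properties":{"steps":{"type":"array","items":{"type":"array","items":{"type":"number"}}}},"required":["steps"]}

```bash
mkdir -p pics
cat > h.py <<'E'
import numpy as np, cv2
from workcell import observe, imaging, order
def snap(n,f):
    c=imaging.calibration(n); p,d=imaging.snapshot(n); cv2.imwrite(f'pics/{f}.png',p); np.savez(f'pics/{f}.npz',d=d,p=p,K=c['mtx'],R=c['R'],t=c['t']); return p,d,c
def load(f): 
    z=np.load(f'pics/{f}.npz'); return z
def w(z,u,v,dep=None):
    d=z['d'][int(v),int(u)] if dep is None else dep
    r=np.linalg.inv(z['K'])@np.array([u,v,1.])*d
    return z['R'].T@(r-z['t'])
def wz(z,u,v,h):
    r=z['R'].T@np.linalg.inv(z['K'])@np.array([u,v,1.]); c=-z['R'].T@z['t']
    return c+r*(h-c[2])/r[2]
def proj(z,X):
    q=z['K']@(z['R']@np.asarray(X)+z['t']); return q[:2]/q[2]
E
python3 - <<'E'
from h import *
for n in ("scene","side","wrist"): snap(n,n+'0')
s=observe(); print({k:np.round(v,3) for k,v in s.items()})
for n in ("scene","side","wrist"):
    z=load(n+'0'); print(n,np.round(-z['R'].T@z['t'],3), z['K'][0,0])
E
```

```text
{'clock': np.float64(0.15), 'joint_pos': array([-2.379, 23.942, -0.591, 92.475,  0.271, 63.638, -3.035]), 'qd': array([-0.036, -0.251,  0.014, -0.071,  0.02 ,  0.042,  0.162]), 'joint_efforts': array([ 0.0000e+00, -8.6474e+01,  6.7900e-01, -4.3506e+01,  1.9000e-02,
        6.0000e-03, -0.0000e+00]), 'tcp_pos': array([0.625, 0.   , 0.303]), 'tool_rot': array([ -83.887,   89.947, -173.882]), 'contact_force': array([-0.388,  0.098,  0.601]), 'ft_torque': array([ 0.075, -0.039, -0.015]), 'opening': np.float64(0.086)}
scene [ 1.102 -0.133  0.48 ] 412.21176701963424
side [0.23  0.359 0.573] 384.1277475098629
wrist [0.624 0.083 0.374] 306.2370104670221
```

View pics/scene0.png

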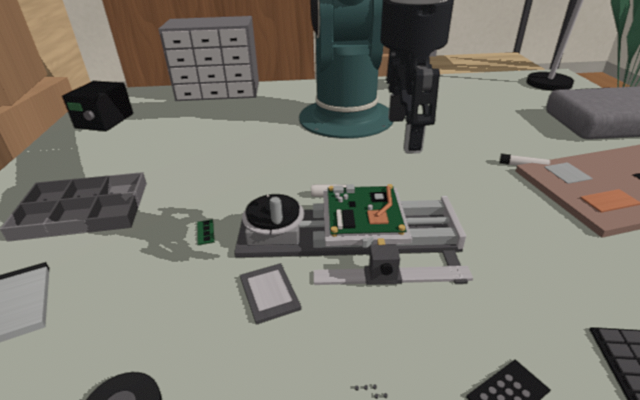

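View pics/side0.png

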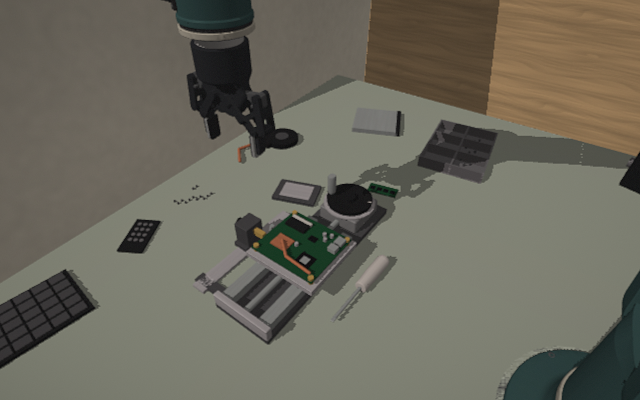

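View pics/wrist0.png

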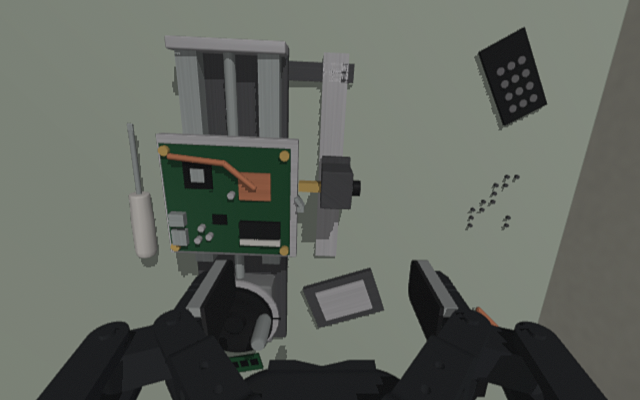

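```bash
cat >> h.py <<'E'
def cloud(z):
    v,u=np.mgrid[0:400,0:640]; d=z['d'].astype(float)
    r=np.stack([u,v,np.ones_like(u)],-1)@np.linalg.inv(z['K']).T*d[...,None]
    return (r-z['t'])@z['R']
E
python3 - <<'E'
from h import *
for n,pts in (('scene0',[(275,200),(276,206),(258,213),(405,236),(322,189),(385,187),(462,240),(381,243),(386,262)]),('side0',[(333,180),(350,203),(332,190),(293,214),(310,290),(246,232)]),('wrist0',[(235,315),(260,320),(262,330),(164,150),(284,155),(284,250),(310,187),(299,203),(335,165),(287,43),(167,43)])):
    z=load(n);P=cloud(z)
    for u,v in pts: print(n,u,v,np.round(P[v,u],4))
for n in('scene0','side0','wrist0'):
    z=load(n);P=cloud(z); m=(P[...,2]>.055)&(P[...,2]<.066)&(z['d']>0)&(abs(P[...,0]-.625)<.2)&(abs(P[...,1])<.35)
    print(n,m.sum())
    if n!='wrist0':
      q=P[m][:,:2]; print(q.min(0),q.max(0), np.median(q,0))
    m=(P[...,2]>.085)&(P[...,2]<.115)&(z['d']>0)&(abs(P[...,0]-.625)<.25)&(P[...,1]<.2)&(P[...,1]>-.35)
    q=P[m]; print('h',len(q), len(q) and (np.round(q.min(0),3),np.round(q.max(0),3),np.round(q.mean(0),3)))
E
```

```text
scene0 275 200 [ 0.5551 -0.1785  0.1055]
scene0 276 206 [ 0.5592 -0.1775  0.0966]
scene0 258 213 [ 0.52   -0.2131  0.056 ]
scene0 405 236 [0.5932 0.0284 0.0477]
scene0 322 189 [ 0.4027 -0.0944  0.0222]
scene0 385 187 [0.4601 0.0208 0.057 ]
scene0 462 240 [0.5878 0.1277 0.0275]
scene0 381 243 [ 0.6107 -0.0143  0.0509]
scene0 386 262 [ 0.6559 -0.0153  0.0527]
side0 333 180 [ 0.5483 -0.1746  0.0978]
side0 350 203 [ 0.5062 -0.1764  0.0553]
side0 332 190 [ 0.548  -0.1718  0.0737]
side0 293 214 [ 0.581  -0.0807  0.058 ]
side0 310 290 [0.4542 0.0426 0.0463]
side0 246 232 [0.6267 0.0064 0.0541]
wrist0 235 315 [ 0.5164 -0.1773  0.0626]
wrist0 260 320 [ 0.5508 -0.1716  0.078 ]
wrist0 262 330 [ 0.556  -0.1723  0.0934]
wrist0 164 150 [0.4634 0.0282 0.064 ]
wrist0 284 155 [0.5851 0.0229 0.062 ]
wrist0 284 250 [ 0.5808 -0.0867  0.0624]
wrist0 310 187 [ 0.611  -0.0145  0.0518]
wrist0 299 203 [ 0.5986 -0.0325  0.0538]
wrist0 335 165 [0.639  0.0057 0.0319]
wrist0 287 43 [ 0.5854  0.1352 -0.0007]
wrist0 167 43 [0.4705 0.1298 0.0375]
scene0 4977
[ 0.45203691 -0.23620514] [0.65858734 0.03497282] [ 0.53291751 -0.04300714]
h 160 (array([ 0.546, -0.189,  0.085]), array([ 0.563, -0.171,  0.107]), array([ 0.557, -0.179,  0.098]))
side0 4886
[ 0.45033307 -0.23655438] [0.65571552 0.03703585] [ 0.51811818 -0.03315539]
h 99 (array([ 0.543, -0.187,  0.085]), array([ 0.56 , -0.169,  0.107]), array([ 0.55 , -0.174,  0.098]))
wrist0 15883
h 359 (array([ 0.544, -0.186,  0.085]), array([ 0.562, -0.171,  0.109]), array([ 0.554, -0.176,  0.1  ]))
```

Run:
```python
from h import *
from scipy.optimize import least_squares
for n in('scene0','side0','wrist0'):
    z=load(n);P=cloud(z); m=(P[...,2]>.052)&(P[...,2]<.067)&(z['d']>0)&(abs(P[...,0]-.515)<.08)&(P[...,1]<-.12)&(P[...,1]>-.26)
    q=P[m][:,:2].astype(np.float32); h=cv2.convexHull(q)[:,0]
    c,r=cv2.minEnclosingCircle(q); f=least_squares(lambda p:np.hypot(*(h-p[:2]).T)-p[2],[*c,r],loss='soft_l1',f_scale=.001)
    print(n,len(q),np.round(c,4),round(r,4),np.round(f.x,4),np.round(P[m][:,2].mean(),4))
    # plate: z .044-.066, board region
    m=(P[...,2]>.042)&(P[...,2]<.075)&(z['d']>0)&(P[...,0]>.42)&(P[...,0]<.596)&(P[...,1]<.08)&(P[...,1]>-.115)
    q=P[m][:,:2].astype(np.float32); print(cv2.minAreaRect(q))
    p=z['p'].astype(int)
    m=(p[...,1]>p[...,2]+25)&(p[...,1]>p[...,0]+15)&(P[...,2]>.04)&(P[...,2]<.08)&(P[...,0]<.62)&(P[...,1]>-.12)
    q=P[m][:,:2].astype(np.float32); print('green',cv2.minAreaRect(q), np.median(P[m][:,2]))
    # handle circle
    m=(P[...,2]>.07)&(P[...,2]<.102)&(z['d']>0)&(abs(P[...,0]-.553)<.02)&(abs(P[...,1]+.178)<.02)
    q=P[m][:,:2]; f=least_squares(lambda p:np.hypot(*(q-p).T)-.009,[.553,-.179],loss='soft_l1',f_scale=.001);print('handle',np.round(f.x,4),len(q))
W=load('wrist0')['p'][120:270,140:380]; S=load('scene0')['p'][170:290,230:480]
cv2.imwrite('pics/wc.png',cv2.resize(W,None,fx=3.3,fy=3.3,interpolation=cv2.INTER_CUBIC));cv2.imwrite('pics/sc.png',cv2.resize(S,None,fx=3.2,fy=3.2,interpolation=cv2.INTER_CUBIC))
```

```text
scene0 1284 [ 0.5138 -0.1888] 0.0494 [ 0.5143 -0.1886  0.048 ] 0.0581
((0.5225822925567627, -0.028979189693927765), (0.14028695225715637, 0.14924558997154236), 87.4874267578125)
green ((-0.1649034023284912, 0.667498767375946), (0.16068649291992188, 2.1358795166015625), 44.69581985473633) 0.05701871791101474
handle [ 0.5522 -0.1798] 177
side0 1131 [ 0.5128 -0.1878] 0.0493 [ 0.5136 -0.1874  0.048 ] 0.0578
((0.5205753445625305, -0.026057928800582886), (0.13863016664981842, 0.15104703605175018), 87.85719299316406)
green ((0.5214895009994507, -0.027544856071472168), (0.12377642095088959, 0.13431736826896667), 88.0107192993164) 0.05656454402136489
handle [ 0.5531 -0.1788] 107
wrist0 2036 [ 0.5174 -0.19  ] 0.0485 [ 0.5158 -0.1894  0.0475] 0.0598
((0.5204973816871643, -0.02963847666978836), (0.14051683247089386, 0.15068671107292175), 87.59967041015625)
green ((0.5204084515571594, -0.0301588773727417), (0.12275783717632294, 0.13507090508937836), 87.58370971679688) 0.058298642438367465
handle [ 0.5527 -0.1805] 311
```

View pics/wc.png

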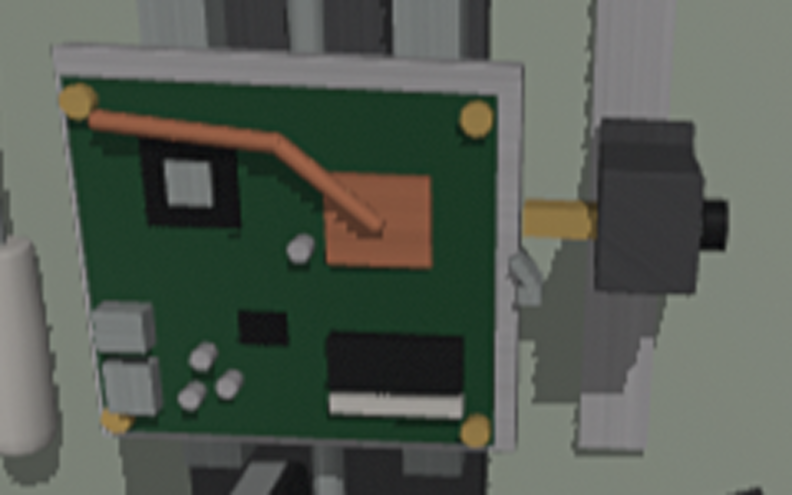

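View pics/sc.png

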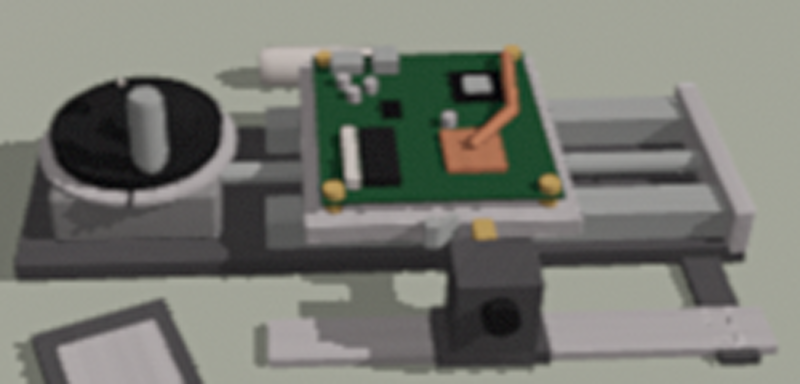

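Run:
```python
from h import *
z=load('wrist0'); a=np.radians(-2.35); ex=np.array([np.cos(a),np.sin(a)]); ey=np.array([-ex[1],ex[0]])
ax=np.array([.5145,-.188])
for nm,u,v,h in (('dog',530,303,.052),('dogfront',512,256,.052),('boltface',550,202,.05),('boltrear',550,235,.05),('bolt tip',523,215,.05)):
    X=wz(z,140+u/3.3,120+v/3.3,h)[:2]; print(nm,X.round(4),np.round([(X-ax)@ex,(X-ax)@ey],4))
s=load('scene0')
for nm,u,v,h in (('dog rear',428,225,.052),('boltface',495,230,.05),('boltrear',473,230,.05)):
    X=wz(s,230+u/3.2,170+v/3.2,h)[:2]; print(nm,X.round(4),np.round([(X-ax)@ex,(X-ax)@ey],4))
```

```text
dog [ 0.6    -0.0438] [0.0795 0.1476]
dogfront [ 0.5943 -0.0268] [0.0732 0.1644]
boltface [ 0.6073 -0.0084] [0.0854 0.1832]
boltrear [ 0.6071 -0.02  ] [0.0857 0.1717]
bolt tip [ 0.5982 -0.013 ] [0.0765 0.1783]
dog rear [ 0.6032 -0.0406] [0.0826 0.1509]
boltface [ 0.6075 -0.0077] [0.0855 0.1839]
boltrear [ 0.6066 -0.0185] [0.085  0.1731]
```

```bash
cat >> h.py <<'E'
from scipy.spatial.transform import Rotation as Ro
AX=np.array([.5145,-.188]); HR=.040
def st():
    s=observe(); R=Ro.from_euler('xyz',s['tool_rot'],degrees=True).as_matrix(); return s,R
def to(X):
    s,R=st(); return np.round(R.T@(np.asarray(X)-s['tcp_pos'])*100,2)
E
python3 - <<'E'
from h import *
s,R=st(); print(R.round(3)); print(to([.5525,-.180,.22]),to([.5525,-.180,.142]))
E
```

```text
[[-0.001  1.     0.   ]
 [-0.     0.    -1.   ]
 [-1.    -0.001  0.   ]]
[ 8.35 -7.23 18.  ] [16.15 -7.22 18.  ]
```

Call:
jog_arm(steps=[[0,0,0,2,-1.8,4.5,60],[0,0,0,4,-3.6,9,55],[0,0,0,6,-5.4,13.5,55],[0,0,0,8.0,-7.2,18,55],[0,0,0,8.3,-7.2,18,55]])

```text
clock: 0.78
tcp_pos: [0.5506, -0.1837, 0.2191]
tool_rot: [-76.0, 89.8, -166.3]
contact_force: [-0.1, 0.4, -0.1]
opening: 0.047
```

Run:
```python
from h import *
snap('wrist','wrist1');snap('scene','scene1');snap('side','side1')
print(to([.5525,-.180,.142]),st()[0]['opening'],st()[0]['tcp_pos'])
```

```text
[ 7.85 -0.05  0.08] 0.04685877551268318 [ 0.55310329 -0.17920512  0.22051946]
```

View pics/wrist1.png

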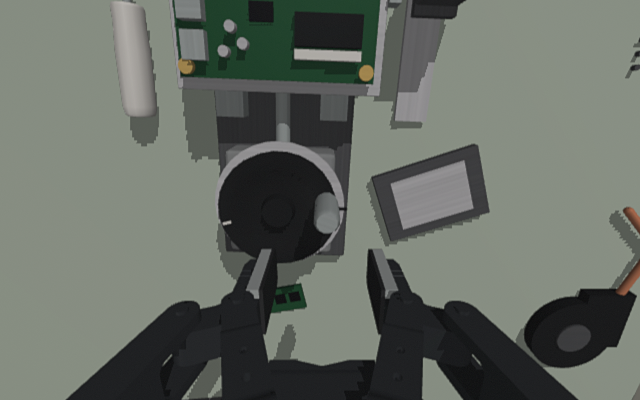

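View pics/scene1.png

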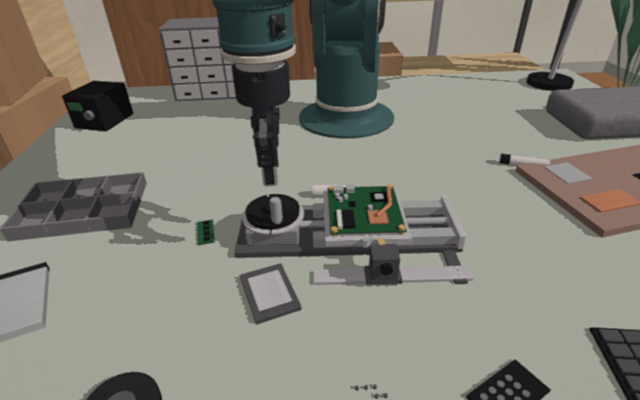

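Run:
```python
from h import *
z=load('wrist1'); P=cloud(z)
for n in ('wrist1','scene1','side1'):
    z=load(n);P=cloud(z)
    m=(P[...,2]>.07)&(P[...,2]<.112)&(z['d']>0)&(abs(P[...,0]-.553)<.02)&(abs(P[...,1]+.178)<.02)
    q=P[m]; t=q[q[:,2]>.103]; print(n,len(q),len(t),t.mean(0).round(4) if len(t) else '', (t.min(0)+t.max(0))/2 if len(t) else '')
z=load('wrist1'); print(wz(z,277,210,.062))
g=z['p'][120:280,190:370]
cv2.imwrite('pics/wc1.png',cv2.resize(g,None,fx=3.5,fy=3.5,interpolation=cv2.INTER_CUBIC))
```

```text
wrist1 875 501 [ 0.5528 -0.1789  0.1063] [ 0.55274458 -0.17942521  0.10587851]
scene1 241 54 [ 0.5546 -0.1796  0.1052] [ 0.55472075 -0.1795167   0.10554207]
side1 146 34 [ 0.5517 -0.1764  0.1047] [ 0.55210296 -0.17750389  0.10487002]
[ 0.51363467 -0.1887667   0.062     ]
```

View pics/wc1.png

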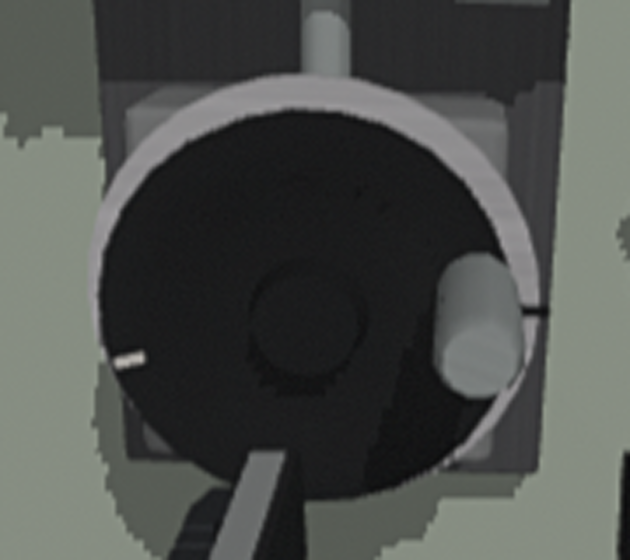

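Call:
jog_arm(steps=[[0,0,0,5,-0.05,0.05,55],[0,0,0,7.7,-0.05,0.05,55],[0,0,0,7.75,-0.05,0.05,55],[0,0,0,7.75,-0.05,0.05,15],[0,0,0,7.75,-0.05,0.05,10]])

```text
clock: 1.55
tcp_pos: [0.5535, -0.1796, 0.1446]
tool_rot: [85.9, 89.9, -4.0]
contact_force: [-0.5, -0.4, 4.3]
opening: 0.0167
```

Call:
jog_arm(steps=[[0,0,0,0,0,0,0],[0,0,0,0,0,0,0]])

```text
clock: 1.8
tcp_pos: [0.5534, -0.1795, 0.1449]
tool_rot: [84.6, 89.9, -5.3]
contact_force: [-2.1, -0.0, -1.3]
opening: 0.0169
```

Run:
```python
from h import *
s,R=st();print(s['tcp_pos'],s['contact_force'].round(2),s['opening'],R.round(3))
```

```text
[ 0.55342232 -0.17954988  0.14487117] [-2.12 -0.   -1.29] 0.016928090564548283 [[ 0.002  1.     0.001]
 [-0.     0.001 -1.   ]
 [-1.     0.002  0.   ]]
```

```bash
cat >> h.py <<'E'
def rows(step,n=5,ax=AX,r=HR):
    s,R=st(); p=s['tcp_pos']; th=np.degrees(np.arctan2(p[1]-ax[1],p[0]-ax[0]))
    rr=np.hypot(*(p[:2]-ax)); f=s['contact_force']; t=np.radians(th); tan=np.array([np.sin(t),-np.cos(t)]);rad=np.array([np.cos(t),np.sin(t)])
    print('t',round(float(s['clock']),2),'th',th.round(2),'r',rr.round(4),'Ftan_cw',(f[:2]@tan).round(2),'Frad',(f[:2]@rad).round(2),'Fz',f[2].round(2),'open',s['opening'].round(4), 'z',p[2].round(4))
    o=[]
    for i in range(1,n+1):
        a=np.radians(th-step*i); X=np.array([ax[0]+r*np.cos(a),ax[1]+r*np.sin(a),.1445]); q=R.T@(X-p)*100; o.append([0,0,0,*[float(v) for v in q.round(2)],0])
    print(o)
E
sed -i 's/AX=np.array.*; HR/AX=np.array([.514,-.188]); HR/' h.py
python3 -c "
from h import *
rows(15)"
```

```text
Traceback (most recent call last):
  File "h.py", line 29, in rows
    print('t',round(float(s['clock']),2),'th',th.round(2),'r',rr.round(4),'Ftan_cw',(f[:2]@tan).round(2),'Frad',(f[:2]@rad).round(2),'Fz',f[2].round(2),'open',s['opening'].round(4), 'z',p[2].round(4))
                                                                                                                                                               ^^^^^^^^^^^^^^^^^^
AttributeError: 'float' object has no attribute 'round'
```

```bash
sed -i "s/s\['opening'\].round(4)/round(float(s['opening']),4)/" h.py
python3 -c "
from h import *
rows(15)"
```

```text
t 1.8 th 12.1 r 0.0403 Ftan_cw -0.44 Frad -2.07 Fz -1.29 open 0.0169 z 0.1449
[[0, 0, 0, 0.04, 0.05, 1.05, 0], [0, 0, 0, 0.04, -0.14, 2.07, 0], [0, 0, 0, 0.04, -0.59, 3.02, 0], [0, 0, 0, 0.04, -1.27, 3.81, 0], [0, 0, 0, 0.03, -2.13, 4.4, 0]]
```

Call:
jog_arm(steps=[[0,0,0,0.04,0.05,1.05,0],[0,0,0,0.04,-0.14,2.07,0],[0,0,0,0.04,-0.59,3.02,0],[0,0,0,0.04,-1.27,3.81,0],[0,0,0,0.03,-2.13,4.4,0]])

```text
clock: 2.42
tcp_pos: [0.5321, -0.2245, 0.1448]
tool_rot: [78.8, 89.8, -11.2]
contact_force: [3.6, 1.2, -0.9]
opening: 0.0162
```

```bash
python3 -c "
from h import *
rows(15)
imaging.snapshot('wrist')
rows(15);print(st()[1].round(3))"
```

```text
t 2.42 th -63.57 r 0.0407 Ftan_cw -3.74 Frad 0.5 Fz -0.88 open 0.0162 z 0.1448
[[0, 0, 0, 0.03, -1.02, 0.27, 0], [0, 0, 0, 0.02, -2.06, 0.35, 0], [0, 0, 0, 0.02, -3.09, 0.14, 0], [0, 0, 0, 0.02, -4.02, -0.32, 0], [0, 0, 0, 0.02, -4.81, -1.0, 0]]
t 2.48 th -65.69 r 0.0408 Ftan_cw -1.72 Frad 1.14 Fz 3.84 open 0.0166 z 0.1446
[[0, 0, 0, 0.01, -1.03, 0.23, 0], [0, 0, 0, 0.01, -2.07, 0.27, 0], [0, 0, 0, 0.01, -3.09, 0.03, 0], [0, 0, 0, 0.01, -4.01, -0.47, 0], [0, 0, 0, 0.01, -4.77, -1.18, 0]]
[[ 0.002  1.    -0.   ]
 [-0.001 -0.    -1.   ]
 [-1.     0.002  0.001]]
```

Call:
jog_arm(steps=[[0,0,0,0.01,-1.03,0.23,0],[0,0,0,0.01,-2.07,0.27,0],[0,0,0,0.01,-3.09,0.03,0],[0,0,0,0.01,-4.01,-0.47,0],[0,0,0,0.01,-4.77,-1.18,0]])

```text
clock: 3.1
tcp_pos: [0.483, -0.2138, 0.1447]
tool_rot: [66.2, 89.8, -23.9]
contact_force: [9.0, 0.9, -1.1]
opening: 0.0163
```

```bash
python3 -c "
from h import *
rows(15)
snap('scene','scene2')
rows(15)"
```

```text
t 3.1 th -140.23 r 0.0403 Ftan_cw -5.08 Frad -7.53 Fz -1.06 open 0.0163 z 0.1447
[[0, 0, 0, 0.02, -0.54, -0.9, 0], [0, 0, 0, 0.02, -0.85, -1.9, 0], [0, 0, 0, 0.01, -0.89, -2.94, 0], [0, 0, 0, 0.01, -0.66, -3.96, 0], [0, 0, 0, 0.01, -0.18, -4.88, 0]]
t 3.15 th -141.99 r 0.0401 Ftan_cw -1.94 Frad -1.39 Fz 2.25 open 0.0167 z 0.1446
[[0, 0, 0, 0.01, -0.52, -0.91, 0], [0, 0, 0, 0.01, -0.8, -1.91, 0], [0, 0, 0, 0.01, -0.81, -2.96, 0], [0, 0, 0, 0.01, -0.55, -3.97, 0], [0, 0, 0, 0.01, -0.04, -4.88, 0]]
```

View pics/scene2.png

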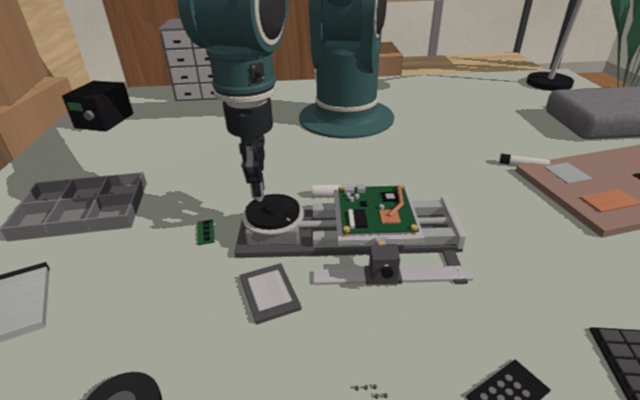

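Call:
jog_arm(steps=[[0,0,0,0.01,-0.52,-0.91,0],[0,0,0,0.01,-0.8,-1.91,0],[0,0,0,0.01,-0.81,-2.96,0],[0,0,0,0.01,-0.55,-3.97,0],[0,0,0,0.01,-0.04,-4.88,0]])

```text
clock: 3.78
tcp_pos: [0.4818, -0.1647, 0.1446]
tool_rot: [53.5, 89.8, -36.6]
contact_force: [1.9, -8.0, -1.1]
opening: 0.0169
```

```bash
python3 -c "
from h import *
rows(15)
snap('scene','scene3');snap('wrist','wrist3')
rows(15)"
```

```text
t 3.77 th 144.12 r 0.0397 Ftan_cw -5.33 Frad -6.21 Fz -1.14 open 0.0169 z 0.1446
[[0, 0, 0, 0.01, 0.69, -0.78, 0], [0, 0, 0, 0.01, 1.58, -1.32, 0], [0, 0, 0, 0.01, 2.58, -1.62, 0], [0, 0, 0, 0.02, 3.63, -1.66, 0], [0, 0, 0, 0.02, 4.64, -1.42, 0]]
t 3.88 th 142.67 r 0.0396 Ftan_cw 0.55 Frad -3.56 Fz -0.25 open 0.016 z 0.1446
[[0, 0, 0, 0.01, 0.71, -0.76, 0], [0, 0, 0, 0.02, 1.61, -1.29, 0], [0, 0, 0, 0.02, 2.62, -1.56, 0], [0, 0, 0, 0.02, 3.66, -1.56, 0], [0, 0, 0, 0.03, 4.67, -1.3, 0]]
```

View pics/wrist3.png

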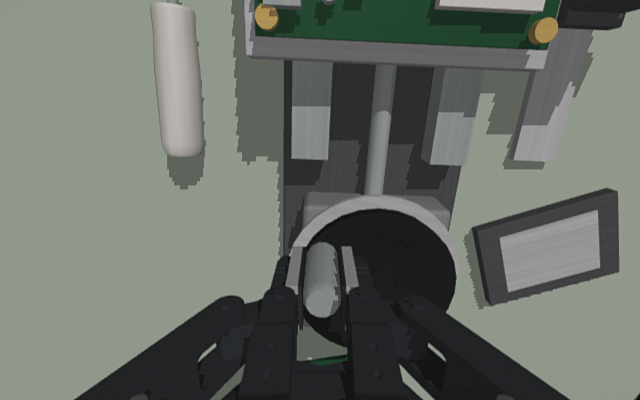

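```bash
cat >> h.py <<'E'
a_=np.radians(-2.35); EX=np.array([np.cos(a_),np.sin(a_)]); EY=np.array([-EX[1],EX[0]])
def green(n):
    z=load(n);P=cloud(z);p=z['p'].astype(int)
    m=(p[...,1]>p[...,2]+25)&(p[...,1]>p[...,0]+15)&(P[...,2]>.04)&(P[...,2]<.08)&(P[...,0]<.62)&(P[...,0]>.4)&(P[...,1]>-.12)&(P[...,1]<.15)
    q=P[m][:,:2]@EY; return np.percentile(q,[1,50,99]).round(4)
E
python3 -c "
from h import *
for n in ('scene0','scene2','scene3'): print(n,green(n))
S=load('scene3')['p'][170:290,230:480]
cv2.imwrite('pics/sc3.png',cv2.resize(S,None,fx=3.2,fy=3.2,interpolation=cv2.INTER_CUBIC))"
```

```text
scene0 [-0.0673 -0.0083  0.0523]
scene2 [-0.0474  0.0116  0.0723]
scene3 [-0.0344  0.0247  0.0851]
```

View pics/sc3.png

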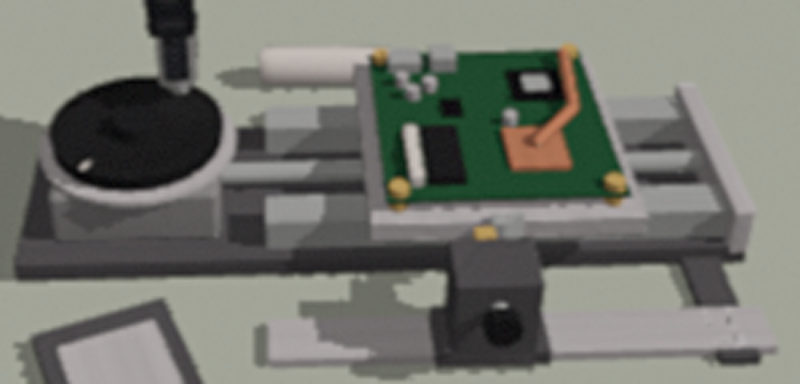

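Call:
jog_arm(steps=[[0,0,0,0.01,0.71,-0.76,0],[0,0,0,0.02,1.61,-1.29,0],[0,0,0,0.02,2.62,-1.56,0],[0,0,0,0.02,3.66,-1.56,0],[0,0,0,0.02,3.66,-1.56,0]])

```text
clock: 4.5
tcp_pos: [0.5198, -0.1485, 0.1445]
tool_rot: [61.1, 89.8, -28.9]
contact_force: [-0.4, -3.7, 4.0]
opening: 0.0158
```

```bash
python3 -c "
from h import *
rows(-8)
snap('scene','scene4');snap('side','side4')
rows(-8)
print(green('scene4'))
S=load('scene4')['p'][170:290,230:480]
T=load('side4')['p'][170:320,200:400]
cv2.imwrite('pics/sc4.png',cv2.resize(S,None,fx=3.2,fy=3.2,interpolation=cv2.INTER_CUBIC))
cv2.imwrite('pics/si4.png',cv2.resize(T,None,fx=3.8,fy=3.8,interpolation=cv2.INTER_CUBIC))"
```

```text
t 4.5 th 81.58 r 0.0399 Ftan_cw 0.15 Frad -3.75 Fz 3.98 open 0.0158 z 0.1445
[[0, 0, 0, -0.0, -0.55, -0.05, 0], [0, 0, 0, -0.01, -1.11, -0.02, 0], [0, 0, 0, -0.01, -1.66, 0.09, 0], [0, 0, 0, -0.01, -2.18, 0.28, 0], [0, 0, 0, -0.01, -2.68, 0.54, 0]]
t 4.6 th 82.26 r 0.0399 Ftan_cw 0.92 Frad -4.24 Fz 2.94 open 0.0163 z 0.1445
[[0, 0, 0, -0.0, -0.55, -0.05, 0], [0, 0, 0, -0.0, -1.11, -0.01, 0], [0, 0, 0, -0.0, -1.66, 0.11, 0], [0, 0, 0, -0.0, -2.18, 0.3, 0], [0, 0, 0, -0.01, -2.67, 0.57, 0]]
[-0.0232  0.0359  0.0962]
```

View pics/sc4.png

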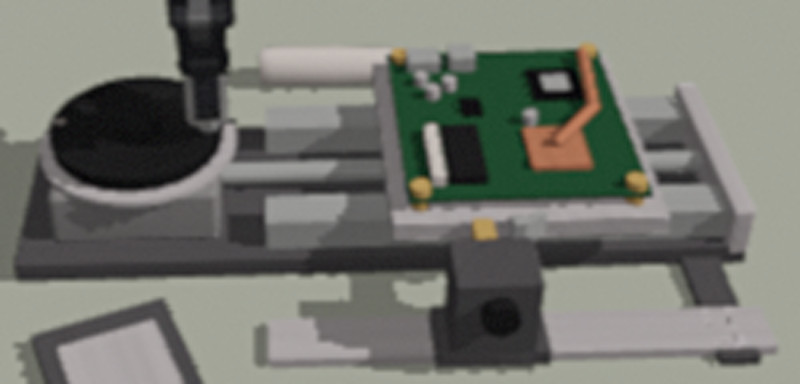

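View pics/si4.png

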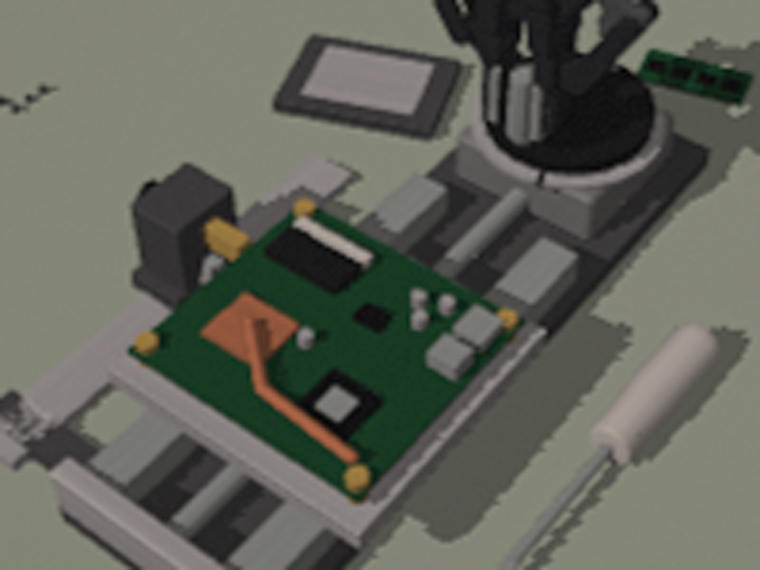

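```bash
python3 -c "
from h import *
rows(-12)"
```

```text
t 4.6 th 82.26 r 0.0399 Ftan_cw 0.92 Frad -4.24 Fz 2.94 open 0.0163 z 0.1445
[[0, 0, 0, -0.0, -0.83, -0.04, 0], [0, 0, 0, -0.0, -1.66, 0.11, 0], [0, 0, 0, -0.01, -2.43, 0.43, 0], [0, 0, 0, -0.01, -3.12, 0.9, 0], [0, 0, 0, -0.01, -3.7, 1.5, 0]]
```

Call:
jog_arm(steps=[[0,0,0,0,-0.83,-0.04,0],[0,0,0,0,-1.66,0.11,0],[0,0,0,-0.01,-2.43,0.43,0],[0,0,0,-0.01,-3.12,0.9,0],[0,0,0,-0.01,-3.7,1.5,0]])

```text
clock: 5.22
tcp_pos: [0.4827, -0.1633, 0.1448]
tool_rot: [72.8, 89.7, -17.2]
contact_force: [11.1, -2.4, -5.8]
opening: 0.0166
```

```bash
python3 -c "
from h import *
rows(-4)
snap('scene','scene5');print(green('scene5'))
rows(-4)"
```

```text
t 5.22 th 141.77 r 0.0399 Ftan_cw 4.99 Frad -10.16 Fz -5.76 open 0.0166 z 0.1448
[[0, 0, 0, 0.03, -0.17, 0.22, 0], [0, 0, 0, 0.03, -0.32, 0.45, 0], [0, 0, 0, 0.02, -0.46, 0.7, 0], [0, 0, 0, 0.02, -0.57, 0.95, 0], [0, 0, 0, 0.02, -0.67, 1.22, 0]]
[-0.0257  0.0334  0.094 ]
t 5.28 th 143.31 r 0.0398 Ftan_cw 2.15 Frad -7.87 Fz -2.95 open 0.0164 z 0.1447
[[0, 0, 0, 0.02, -0.17, 0.22, 0], [0, 0, 0, 0.02, -0.32, 0.46, 0], [0, 0, 0, 0.02, -0.44, 0.71, 0], [0, 0, 0, 0.02, -0.55, 0.97, 0], [0, 0, 0, 0.02, -0.64, 1.23, 0]]
```

```bash
sed -i 's/AX=np.array(\[.514,/AX=np.array([.5146,/' h.py; python3 -c "
from h import *
rows(-5)"
```

```text
t 5.28 th 143.82 r 0.0403 Ftan_cw 2.08 Frad -7.89 Fz -2.95 open 0.0164 z 0.1447
[[0, 0, 0, 0.02, -0.17, 0.31, 0], [0, 0, 0, 0.02, -0.34, 0.61, 0], [0, 0, 0, 0.02, -0.48, 0.93, 0], [0, 0, 0, 0.02, -0.59, 1.27, 0], [0, 0, 0, 0.02, -0.67, 1.6, 0]]
```

Call:
jog_arm(steps=[[0,0,0,0.02,-0.17,0.31,0],[0,0,0,0.02,-0.34,0.61,0],[0,0,0,0.02,-0.48,0.93,0],[0,0,0,0.02,-0.59,1.27,0],[0,0,0,0.02,-0.67,1.6,0]])

```text
clock: 5.9
tcp_pos: [0.475, -0.1802, 0.1445]
tool_rot: [70.0, 89.7, -20.0]
contact_force: [-0.2, 4.3, 5.8]
opening: 0.0163
```

```bash
python3 -c "
from h import *
rows(-2)
snap('scene','scene6');print(green('scene6'))
rows(-2)
S=load('scene6')['p'][170:290,230:480]
cv2.imwrite('pics/sc6.png',cv2.resize(S,None,fx=3.2,fy=3.2,interpolation=cv2.INTER_CUBIC))"
```

```text
t 5.9 th 168.9 r 0.0404 Ftan_cw 4.2 Frad 1.05 Fz 5.81 open 0.0163 z 0.1445
[[0, 0, 0, -0.0, 0.01, 0.14, 0], [0, 0, 0, -0.0, -0.01, 0.28, 0], [0, 0, 0, -0.0, -0.02, 0.42, 0], [0, 0, 0, -0.0, -0.03, 0.56, 0], [0, 0, 0, -0.0, -0.04, 0.7, 0]]
[-0.0304  0.0287  0.0894]
t 5.95 th 169.59 r 0.0404 Ftan_cw 2.62 Frad 0.79 Fz 5.49 open 0.0165 z 0.1445
[[0, 0, 0, 0.0, 0.01, 0.14, 0], [0, 0, 0, 0.0, -0.01, 0.28, 0], [0, 0, 0, 0.0, -0.02, 0.42, 0], [0, 0, 0, 0.0, -0.03, 0.56, 0], [0, 0, 0, 0.0, -0.03, 0.7, 0]]
```

View pics/sc6.png

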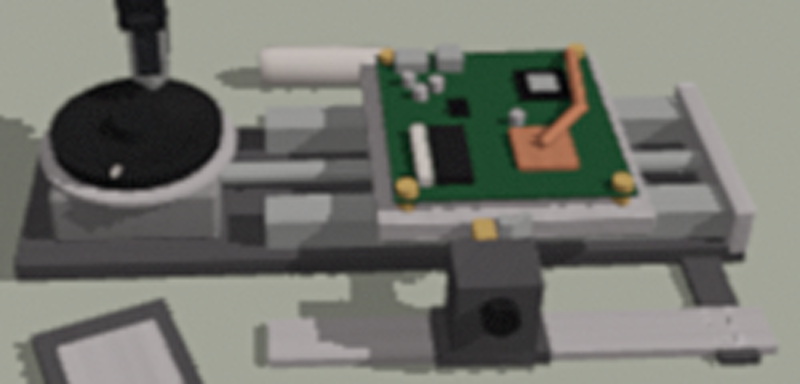

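Call:
jog_arm(steps=[[0,0,0,0,0,0.14,0],[0,0,0,0,-0.01,0.28,0],[0,0,0,0,-0.02,0.42,0]])

```text
clock: 6.32
tcp_pos: [0.4744, -0.185, 0.1445]
tool_rot: [67.1, 89.8, -22.9]
contact_force: [-1.6, 3.6, 6.0]
opening: 0.0167
```

```bash
python3 -c "
from h import *
rows(-1)"
```

```text
t 6.33 th 175.72 r 0.0404 Ftan_cw 3.49 Frad 1.91 Fz 5.96 open 0.0167 z 0.1445
[[0, 0, 0, -0.0, 0.03, 0.07, 0], [0, 0, 0, -0.0, 0.03, 0.14, 0], [0, 0, 0, -0.0, 0.03, 0.21, 0], [0, 0, 0, -0.0, 0.02, 0.28, 0], [0, 0, 0, -0.0, 0.03, 0.35, 0]]
```

Call:
jog_arm(steps=[[0,0,0,0,0.01,0.07,0],[0,0,0,0,0.01,0.14,0],[0,0,0,0,0.01,0.21,0]])

```text
clock: 6.7
tcp_pos: [0.4742, -0.1871, 0.1445]
tool_rot: [68.1, 89.8, -21.9]
contact_force: [-1.2, 4.3, 6.0]
opening: 0.0163
```

Call:
jog_arm(steps=[[0,0,0,0,0.01,0.07,0],[0,0,0,0,0.01,0.14,0]])

```text
clock: 6.95
tcp_pos: [0.4742, -0.1885, 0.1445]
tool_rot: [68.8, 89.8, -21.2]
contact_force: [0.1, 3.9, 5.4]
opening: 0.0167
```

```bash
python3 -c "
from h import *
rows(-1)
snap('scene','scene7');print(green('scene7'))
rows(-1)
S=load('scene7')['p'][220:260,330:430]
cv2.imwrite('pics/sc7.png',cv2.resize(S,None,fx=7,fy=7,interpolation=cv2.INTER_CUBIC))"
```

```text
t 6.95 th -179.24 r 0.0404 Ftan_cw 3.91 Frad -0.16 Fz 5.37 open 0.0167 z 0.1445
[[0, 0, 0, -0.0, 0.04, 0.07, 0], [0, 0, 0, -0.0, 0.05, 0.14, 0], [0, 0, 0, -0.0, 0.05, 0.21, 0], [0, 0, 0, -0.0, 0.05, 0.28, 0], [0, 0, 0, -0.0, 0.06, 0.35, 0]]
[-0.0326  0.0266  0.087 ]
t 7.0 th -179.08 r 0.0404 Ftan_cw 2.98 Frad -0.36 Fz 5.07 open 0.0165 z 0.1445
[[0, 0, 0, 0.0, 0.04, 0.07, 0], [0, 0, 0, 0.0, 0.04, 0.14, 0], [0, 0, 0, 0.0, 0.05, 0.21, 0], [0, 0, 0, 0.0, 0.05, 0.28, 0], [0, 0, 0, 0.0, 0.06, 0.35, 0]]
```

View pics/sc7.png

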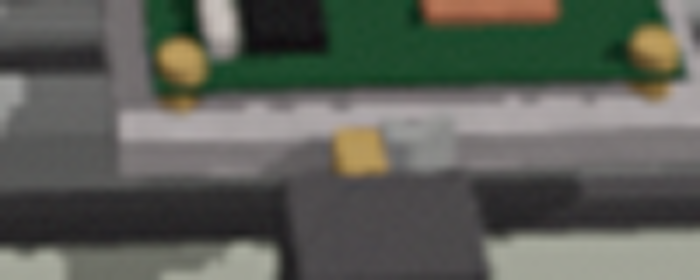

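Call:
jog_arm(steps=[[0,0,0,0,0.01,0.05,0],[0,0,0,0,0.01,0.1,0]])

```text
clock: 7.25
tcp_pos: [0.4743, -0.1897, 0.1445]
tool_rot: [69.5, 89.8, -20.6]
contact_force: [0.4, 3.1, 4.6]
opening: 0.0165
```

Call:
jog_arm(steps=[[0,0,0,0,0.01,0.05,0],[0,0,0,0,0.01,0.1,0]])

```text
clock: 7.5
tcp_pos: [0.4743, -0.1907, 0.1445]
tool_rot: [69.7, 89.8, -20.4]
contact_force: [1.1, 4.1, 5.3]
opening: 0.0167
```

Call:
jog_arm(steps=[[0,0,0,0,0.01,0.05,0],[0,0,0,0,0.01,0.1,0]])

```text
clock: 7.75
tcp_pos: [0.4744, -0.1917, 0.1445]
tool_rot: [70.6, 89.8, -19.5]
contact_force: [1.6, 3.9, 4.2]
opening: 0.0164
```

Call:
jog_arm(steps=[[0,0,0,0,0.01,0.05,0],[0,0,0,0,0.01,0.1,0]])

```text
clock: 8.0
tcp_pos: [0.4745, -0.1927, 0.1445]
tool_rot: [71.6, 89.8, -18.4]
contact_force: [1.6, 5.0, 4.6]
opening: 0.0166
```

Call:
jog_arm(steps=[[0,0,0,0,0.01,0.05,0],[0,0,0,0,0.01,0.1,0]])

```text
clock: 8.25
tcp_pos: [0.4745, -0.1934, 0.1445]
tool_rot: [79.1, 89.8, -10.9]
contact_force: [0.4, 6.9, 6.4]
opening: 0.0164
```

```bash
python3 -c "
from h import *
rows(-1)
snap('scene','scene8');print(green('scene8'))
rows(-1)
S=load('scene8')['p'][220:260,330:430]
cv2.imwrite('pics/sc8.png',cv2.resize(S,None,fx=7,fy=7,interpolation=cv2.INTER_CUBIC))"
```

```text
t 8.25 th -172.32 r 0.0404 Ftan_cw 6.75 Frad -1.3 Fz 6.43 open 0.0164 z 0.1445
[[0, 0, 0, -0.0, 0.05, 0.06, 0], [0, 0, 0, -0.0, 0.06, 0.13, 0], [0, 0, 0, -0.0, 0.08, 0.2, 0], [0, 0, 0, -0.0, 0.09, 0.27, 0], [0, 0, 0, -0.0, 0.11, 0.34, 0]]
[-0.0334  0.0255  0.086 ]
t 8.3 th -172.27 r 0.0405 Ftan_cw 5.37 Frad -2.34 Fz 4.8 open 0.0166 z 0.1445
[[0, 0, 0, -0.0, 0.06, 0.06, 0], [0, 0, 0, -0.0, 0.07, 0.13, 0], [0, 0, 0, -0.0, 0.08, 0.2, 0], [0, 0, 0, -0.0, 0.09, 0.27, 0], [0, 0, 0, -0.0, 0.11, 0.34, 0]]
```

View pics/sc8.png

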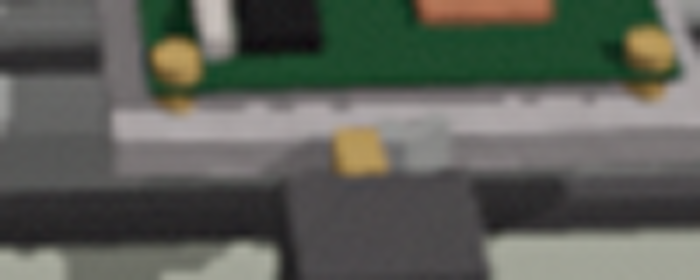

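Call:
jog_arm(steps=[[0,0,0,0,0.01,0.06,0]])

```text
clock: 8.43
tcp_pos: [0.4746, -0.1937, 0.1445]
tool_rot: [90.4, 89.9, 0.4]
contact_force: [0.3, 6.9, 7.0]
opening: 0.0164
```

```bash
python3 -c "
from h import *
rows(-1,1)
imaging.snapshot('scene')
rows(-1,1)"
```

```text
t 8.43 th -171.95 r 0.0404 Ftan_cw 6.77 Frad -1.22 Fz 7.04 open 0.0164 z 0.1445
[[0, 0, 0, -0.0, 0.05, 0.06, 0]]
t 8.47 th -171.94 r 0.0404 Ftan_cw 7.62 Frad -0.78 Fz 6.19 open 0.0164 z 0.1445
[[0, 0, 0, -0.0, 0.05, 0.06, 0]]
```

Call:
jog_arm(steps=[[0,0,0,0,0,0,45],[0,0,0,0,0,0,50],[0,0,0,0,0,0,50]])

```text
clock: 8.85
tcp_pos: [0.4744, -0.1939, 0.1443]
tool_rot: [86.7, 89.9, -3.4]
contact_force: [0.1, 0.1, 0.1]
opening: 0.043
```

```bash
python3 -c "
from h import *
rows(-1,1)
snap('wrist','wrist9')"
```

```text
t 8.85 th -171.6 r 0.0406 Ftan_cw 0.06 Frad -0.06 Fz 0.12 open 0.043 z 0.1443
[[0, 0, 0, -0.02, 0.07, 0.06, 0]]
```

View pics/wrist9.png

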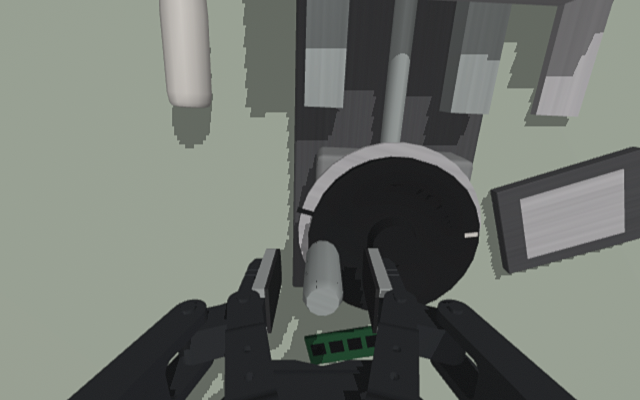

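Call:
jog_arm(steps=[[0,0,0,-2,0,0,50],[0,0,0,-5,0,0,50],[0,0,0,-9,0,0,50],[0,0,0,-13,0,0,50],[0,0,0,-13,0,0,50]])

```text
clock: 9.52
tcp_pos: [0.4751, -0.1943, 0.277]
tool_rot: [76.1, 89.6, -14.0]
contact_force: [-0.4, 0.3, 0.0]
opening: 0.0429
```

```bash
python3 -c "
from h import *
snap('wrist','wrist10');snap('scene','scene10');snap('side','side10');print(green('scene10'),observe()['contact_force'],observe()['tcp_pos'])
for n in ('wrist10','scene10','side10'):
    z=load(n);P=cloud(z)
    m=(P[...,2]>.095)&(P[...,2]<.112)&(z['d']>0)&(abs(P[...,0]-.475)<.025)&(abs(P[...,1]+.193)<.025)
    q=P[m]; print(n,len(q),q.mean(0).round(4) if len(q) else '')
S=load('scene10')['p'][170:290,230:480]
cv2.imwrite('pics/sc10.png',cv2.resize(S,None,fx=3.2,fy=3.2,interpolation=cv2.INTER_CUBIC))
S=load('side10')['p'][170:320,200:400]
cv2.imwrite('pics/si10.png',cv2.resize(S,None,fx=3.8,fy=3.8,interpolation=cv2.INTER_CUBIC))"
```

```text
[-0.0334  0.0256  0.0859] [-0.01026304 -0.10230416  0.55085095] [ 0.47381445 -0.1938044   0.27364321]
wrist10 373 [ 0.474  -0.192   0.1052]
scene10 83 [ 0.4782 -0.1928  0.102 ]
side10 66 [ 0.4731 -0.1888  0.1024]
```

View pics/wrist10.png

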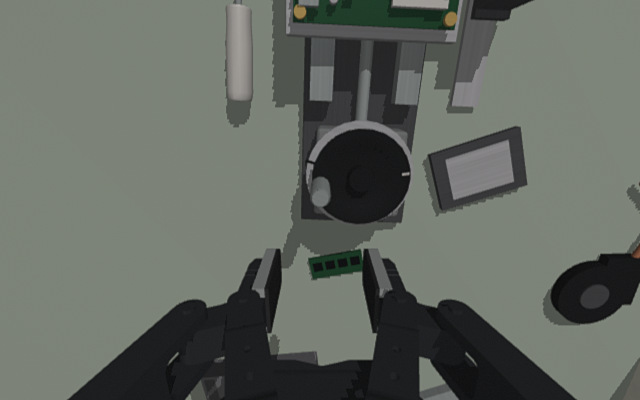

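View pics/si10.png

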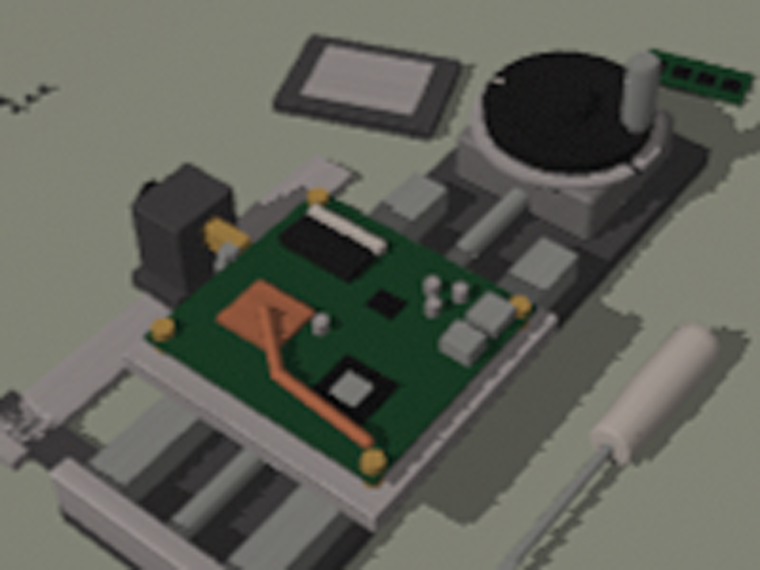

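View pics/sc10.png

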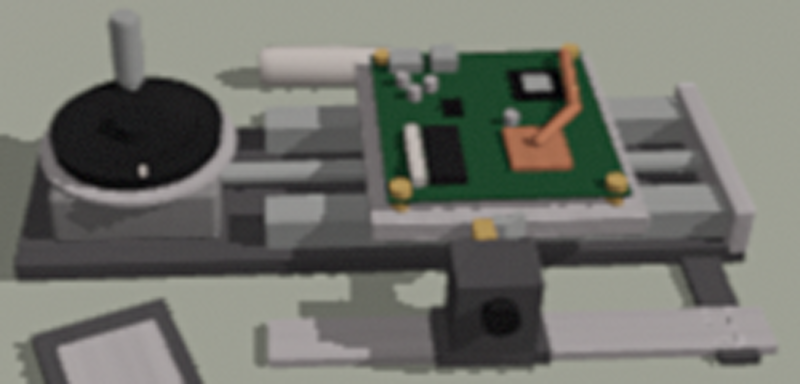

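```bash
python3 -c "
from h import *
for n in ('scene8','scene10'):
    z=load(n);p=z['p'][200:250,235:310]; print(n)
    g=cv2.cvtColor(z['p'],cv2.COLOR_BGR2GRAY).astype(float)[214:230,262:284]
    # mark centroid: bright blob within dark disc
    m=np.where(g>110,g,0)[4:12,8:18]
    print(g[4:14,6:20].astype(int))
for n,b in (('wrist9',(455,225,485,245)),('wrist10',(398,165,412,182))):
    z=load(n); g=cv2.cvtColor(z['p'],cv2.COLOR_BGR2GRAY).astype(float); u0,v0,u1,v1=b
    P=cloud(z);sub=g[v0:v1,u0:u1]; yy,xx=np.mgrid[v0:v1,u0:u1]; m=sub>200
    if m.any():
        u,v=xx[m].mean(),yy[m].mean();X=wz(z,u,v,.062);d=X[:2]-AX;print(n,u,v,m.sum(),X.round(4),np.degrees(np.arctan2(d[1],d[0])))
    else: print(n,sub.max())
"
```

```text
scene8
[[ 27  26  27  28  27  23  27  24  27  27  24  26  23  27]
 [ 28  26  26  24  25  25  22  24  21  26  21  22  27  24]
 [ 26  24  27  23  25  26  29  24  20  28  24  25  24  26]
 [ 25  26  27  25  27  58  95  72  31  26  25  26  26  27]
 [ 28  25  25  23  35 106 161 128  59  22  26  24  26  26]
 [ 26  24  26  23  35 109 167 134  64  25  24  28  28  26]
 [ 25  27  28  26  29  86 144 118  61  26  25  24  27  22]
 [ 24  24  25  22  18  43  76  64  35  22  19  20  21  23]
 [ 17  20  15  21  16  10  18  17  19  16  19  17  15  13]
 [ 12  13  13  12  13  11  14  14  17  16  15  25  37  46]]
scene10
[[ 27  25  24  24  26  23  26  25  26  23  25  23  21  24]
 [ 25  26  23  25  22  24  20  24  20  24  26  23  22  25]
 [ 28  23  24  24  23  23  27  24  22  23  23  24  26  23]
 [ 25  21  25  25  21  56  90  71  34  20  25  22  27  25]
 [ 23  28  23  23  33 101 155 123  55  23  23  26  27  25]
 [ 27  25  27  23  33 105 164 131  62  20  24  22  23  27]
 [ 27  28  27  23  27  82 141 115  58  25  24  25  23  21]
 [ 23  23  26  23  21  39  73  60  28  19  21  21  16  17]
 [ 12  15  17  18  15  15  16  15  14  15  16  18  15  17]
 [ 11  11  11  11  13   9  11  13  13  16  15  22  36  46]]
wrist9 198.0
wrist10 161.0
```

```bash
python3 -c "
from h import *
order.job_done()"
```

```text
the job is handed in; nothing more can be done
```

I cranked the slide past the spring stop, brought it back to a snug bearing on the bolt, released the crank and handed the job in. The last camera calls put the clock at about 9.7 s of the 64 s allowed.

- **Forward:** I gripped the handle and cranked clockwise about 290°. The slide moved 44 mm, which put the dog about 10 mm past the bolt face. The scene and side pictures showed the bolt sticking out again behind the dog.
- **Back:** I cranked anticlockwise through the play at about 4 N driving force. At contact the force along the handle's path rose to 6.8–7.6 N, inside the 6–8 N band. The tool force read near zero once I let go.
- **Release:** I opened the gripper with clearance on both sides of the handle and lifted straight up.

**Last checks:**
- The dog rests against the extended bolt, with no visible gap in the scene picture.
- The board's measured position matched its position at contact to within 0.1 mm.
- The crank's white mark sat at the same pixels at contact and after release, so the crank did not turn back.
- The screwdriver, drive and memory module look undisturbed in the pictures; I did not measure their positions.

**One disagreement:** the handle's position in the final pictures was 1–2 mm off the gripper's centre. The unmoved mark suggests it sat off-centre in the flat pads, or that this is camera error, rather than the crank having moved.

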